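# Hang the rinsed basket and tally it on the stroke counter

## Task

Hang the rinsed jar basket by its bail on the hook of the drip stand and let go of it. Then tally it: swing the counter's sprung lever all the way until you feel it pressed against its stop, without forcing it, hold it there for a moment, and let it spring back home. Leave the other things on the bench where they are.

Things in the scene. Friction and masses are not known exactly. Their poses are not given: they have to be found in the camera images.
- basket: Grey open basket with four glass jars, 100 x 100 mm, 70 mm high, 0.18-0.35 kg. A fixed bail of 8 mm steel rod stands over it: uprights at y = +-48 mm, level top bar along y with its axis 160 mm above the underside (86 mm free between rim and bar). On the bar a black grip block, 14 mm (x) x 50 mm (y), 163 to 200 mm above the underside. Origin: centre of underside; z up.
- bail (a point): Middle of the bail's top bar, on the axis of the rod, 160 mm above the basket's underside.
- stand: Fixed drip stand: round white foot (radius 65 mm), upright post (radius 8 mm, 246 mm high) and one hook of 8 mm rod pointing along the stand's -x. Rod axis: level at height 240 mm to x = -75 mm, dips to 230 mm at x = -100 mm (the seat), back to 240 mm at x = -125 mm, upturned tip at x = -135 mm, 252 mm high. Origin: centre of the foot's underside.
- hook_seat (a point): Top of the rod in the dip of the hook, 100 mm out from the post along the stand's -x and 234 mm above the bench; its axes are the stand's. A bail hanging there has its bar's axis about 4 mm above this point, across the hook.
- counter: Fixed stroke counter: grey housing 130 mm (x) x 120 mm (y) x 75 mm high on a 150 x 140 mm foot plate; black window with blank white wheels on top towards +x. Origin: centre of underside. Its lever turns on a vertical axis at x = -20 mm, y = 0. The lever's end stop is hidden inside and set differently every time (see lever_angle).
- lever: The counter's steel lever, lying level just above the housing. Origin: on its vertical pivot axis, 75 mm above the bench; x axis along the lever, outwards. Arm 16 mm wide, 7 to 13 mm above the origin; at its end, 135 mm from the pivot, an upright black round peg (radius 9 mm), 7 to 52 mm above the origin.
- lever_peg (a point): Point on the axis of the lever's peg, 135 mm from the pivot, 105 mm above the bench (the peg spans 82 to 127 mm above the bench).
- lever_angle (a joint): Lever angle, rad: 0 at rest (lever then points 145 deg counter-clockwise from the counter's +x, seen from above), growing counter-clockwise seen from above. A spring drives it home: about 2.2 N at the peg at rest, 5 N at 1 rad. The solid stop is met somewhere between 0.7 and 1.15 rad, felt as a sudden rise of force; the lever goes no farther.
- beaker_mid: Bystander: upturned glass beaker, 80 mm across, 90 mm high. Origin: centre of the underside.
- beaker_back: Bystander: upturned glass beaker, 92 mm across, 110 mm high. Origin: centre of the underside.
- dish: Bystander: white ceramic bowl, 90 mm across, 35 mm high. Origin: centre of the underside.
- brush: Bystander: small cleaning brush lying flat along its x, 180 mm long. Origin: its middle, on the bench.
- amber: Bystander: amber glass bottle, 80 mm across, 170 mm high. Origin: centre of the underside.
Mind the look-alikes: they are no part of the job. What is shaped like the stand but orange is not meant.

How it is judged:
By the outcome, as a careful person would: the job done as asked, in the order asked, and still so for the second after the job is handed in, with the robot touching nothing.
It also fails if it takes over 72 s, if anything falls off the work surface, if the arm or the gripper's body presses on something with over 40 N, if the wrist force passes 120 N, or if a joint passes its speed limit or range.

## Robot

A 6-joint arm with a two-finger parallel gripper is mounted at the origin on the work surface. World frame = base frame: x ahead of the robot, y to its left, z up, the work surface at z = 0. Lengths are in mm, angles in degrees, forces in N, time in s.
With the tool pointing down it reaches from about 375 to 900 mm from the base axis. Payload 3.1 kg.
Tool frame: the origin (TCP) lies between the finger pads; the fingertips stand tip_reach ahead of it and the grasp point (between the pads) lies 11 mm behind it (tip_reach is the distance from the TCP to the fingertips, in mm); z points along the fingers, y is the line along which they close (so a half turn about z gives the same grasp; the last joint's range is limited). The gripper opens to 85 mm and grips with 20 to 120 N. Pads are 22 mm wide; open, the fingers measure 114 mm over their backs; the gripper's body (76 mm by 85 mm) begins 54 mm behind the grasp point. The pads swing forward as they close: fully open they stand 13 mm farther back than shut.
Start: joints at [-73.654, 30.224, 82.088, -0, 67.689, -10.227], TCP at [279.612, -558.94, 239.31] pointing down, gripper open.
Joint ranges: [-176.69, 176.69], [-43.24, 126.21], [12.49, 139.97], [-82, 262], [0, 151.66], [-163.58, 163.58]. Speed limits (degrees/s): [159.86, 159.86, 180, 180, 180, 180].

## Interface

Orientations are given as [roll, pitch, yaw] about the fixed x, y, z axes, in that order (R = Rz(yaw) Ry(pitch) Rx(roll)).
In Python, from plant import get_obs, grab_frame, get_calibration, close_job, tip_reach gives the robot as it stands.
- The arm moves only by the shell command python3 -m crank 'ROWS' [FORCE]. ROWS is JSON, a list of rows, each an object with "xyz": the shift along the world's x, y, z in cm, a list of three; "delta_rot": the turn, a rotation vector about the world's x, y, z in degrees, a list of three; "claw": the opening, from 0 (shut) to 1 (fully open). In form: [{"xyz": [tx, ty, tz], "delta_rot": [wx, wy, wz], "claw": claw}, ...]. A call has exactly 5 rows; each row shifts and turns the commanded pose from where the row before left it; what a row does not reach is not made up. A row lasts 1/8 s, in which the tool goes at most 62.5 mm and 10.7 degrees, less where a joint would pass 70% of its speed; a pose out of reach is approached as far as the arm can. A call with a gripper value outside its range is refused whole. The fingers move at their own pace and stop on an object; FORCE is the grip in N (left out, the last holds). Time passes only in rows, so rows that do not move let the fingers close, or fill a call up. It gives the time, the measured TCP pose, the force, the opening and the grip force at its end, in the units of the state.
- get_obs(): the state, without advancing time (a new reading comes with each control period).
- grab_frame(name): name is "side" or "top" or "wrist"; returns (picture, depth): 384x512x3 uint8, blue, green, red; 384x512 float32, mm along the optical axis (not along the pixel's ray), 0 where there is no reading.
- get_calibration(name): a dict with "K" (3x3 intrinsics, pixels), "R" (3x3) and "t" (3): a world point X has camera coordinates R X + t; the wrist camera has in their place "T_tool_cam" (4x4, takes a point from camera to tool coordinates, whose origin is the TCP and whose axes are the flange's). Camera axes: x right, y down, z forward; pixel columns grow to the right and rows downward; lengths in mm; the calibration is good to about 2 mm. A picture is of the moment at which its call begins: read the wrist's pose just before it. get_calibration takes no time and is no camera call.
- close_job(): hands the job in; it is judged then, once.
The state is a dict: "clock": time; "q": joint angles; "dq": joint speeds; "joint_efforts": joint torques, N m; "eef_pos": TCP position; "tool_rot": TCP orientation; "force": force on the tool from outside, world axes, zero at the start; "moment": the same for the moment, N m; "grip_width": finger opening in mm; "gripper_force": force on a finger pad.
Only numpy, scipy, OpenCV 4.12 (cv2) and the standard library are available. Lean on these libraries where they do the work, as an engineer would, in place of code of your own. Each camera call takes 0.05 s, during which the arm holds its last target. There are 200 camera calls.

## Working session

There is one attempt and no reset: what is moved stays moved. The work goes in short steps, Python scripts to look and compute and a shell command to move; the robot and the scene stay as the last step left them, time stands still between calls to the robot, and variables do not carry over. Pictures are saved under pics/ and viewed, at most 10 in all, crops included, and the job is handed in when it is done.

```bash
mkdir -p pics; cat > h.py <<'E'
import numpy as np, cv2
from plant import *
def pts(name):
    o=get_obs(); im,d=grab_frame(name); c=get_calibration(name); K=np.array(c["K"])
    v,u=np.mgrid[:384,:512]; P=np.stack([(u-K[0,2])/K[0,0]*d,(v-K[1,2])/K[1,1]*d,d],-1)
    if "R" in c: W=(P-np.array(c["t"]))@np.array(c["R"])
    else:
        T=np.array(c["T_tool_cam"]); P=P@T[:3,:3].T+T[:3,3]
        from scipy.spatial.transform import Rotation as Ro
        W=P@Ro.from_euler('xyz',o["tool_rot"],degrees=True).as_matrix().T+np.array(o["eef_pos"])
    W[d==0]=np.nan
    return im,W
E
python3 - <<'E'
from h import *
for n in("top","side"):
    im,W=pts(n); np.savez(f"{n}.npz",im=im,W=W); cv2.imwrite(f"pics/{n}0.png",im)
o=get_obs();print(o["tool_rot"],o["eef_pos"],o["clock"],tip_reach)
E
```

```text
[-1.79889588e+02 -1.88284607e-02  2.65753997e+01] [ 279.43653245 -558.35241678  238.44973397] 0.1 8.0
```

View pics/top0.png

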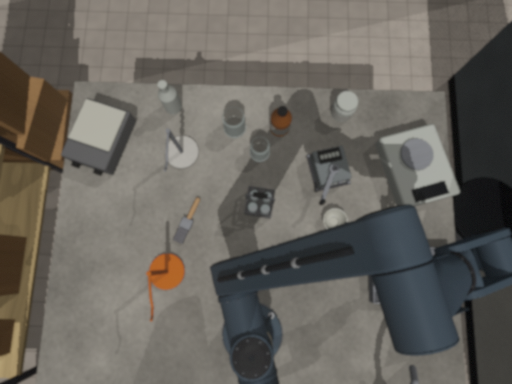

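View pics/side0.png

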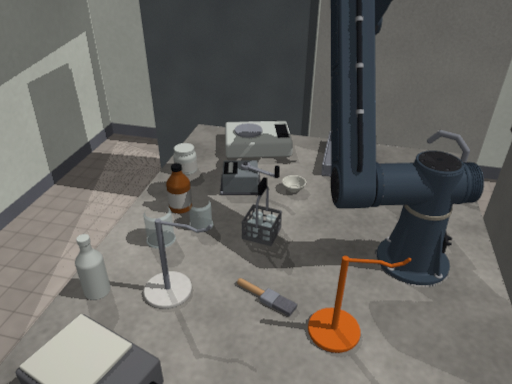

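Top view: basket near (260,202), white stand at (182,152), counter at (330,168), amber bottle at (281,118), beakers at (234,115) and (259,145), dish at (334,215), brush at (187,220). The orange look-alike stand is at (166,271).

```bash
python3 - <<'E'
from h import *
A=np.load("top.npz");W=A["W"];im=A["im"];S=np.load("side.npz");V=S["W"]
for n,(u,v) in dict(stand=(182,152),basket=(260,202),counter=(330,168),bm=(259,140),bb=(234,110),dish=(334,215),brush=(187,220),amber=(281,118),orange=(166,275)).items(): print(n,W[v,u].round())
def reg(W,x0,x1,y0,y1,z0,z1): 
    m=(W[...,0]>x0)&(W[...,0]<x1)&(W[...,1]>y0)&(W[...,1]<y1)&(W[...,2]>z0)&(W[...,2]<z1); return W[m]
for nm,w in(("top",W),("side",V)):
    b=W[202,260]; P=reg(w,b[0]-130,b[0]+130,b[1]-130,b[1]+130,85,230); print(nm,"basket hi",len(P)); print(P[np.argsort(P[:,2])][::max(1,len(P)//25)].round().tolist())
    b=W[152,182]; P=reg(w,b[0]-200,b[0]+200,b[1]-200,b[1]+200,215,280); print(nm,"hook",len(P)); print(P[::max(1,len(P)//30)].round().tolist())
    P=reg(w,b[0]-90,b[0]+90,b[1]-90,b[1]+90,4,25); print("foot",P.mean(0),P.min(0),P.max(0),(P.max(0)+P.min(0))/2)
    b=W[168,330]; P=reg(w,b[0]-150,b[0]+150,b[1]-150,b[1]+150,68,78); print(nm,"housing",len(P),cv2.minAreaRect(P[:,:2].astype(np.float32)))
    P=reg(w,b[0]-200,b[0]+200,b[1]-200,b[1]+200,80,140); print(nm,"lever",len(P),P[::max(1,len(P)//25)].round().tolist())
for k,(im,x) in dict(top=(im,(130,80,260,160)),side=(S["im"],(120,120,240,180))).items():
    a,b,c,d=x; cv2.imwrite(f"pics/{k}c.png",cv2.resize(im[b:b+d,a:a+c],None,fx=3,fy=3,interpolation=cv2.INTER_CUBIC))
E
```

```text
stand [656. 287.  26.]
basket [475. -17.   4.]
counter [ 594. -267.   88.]
bm [723.  -6.  -3.]
bb [844.  97.   0.]
dish [ 434. -297.    6.]
brush [397. 252.  19.]
amber [760. -82. 139.]
orange [195. 317.  11.]
top basket hi 137
[[471.0, 31.0, 86.0], [470.0, 34.0, 115.0], [461.0, -67.0, 142.0], [471.0, 33.0, 148.0], [463.0, -62.0, 153.0], [469.0, 22.0, 160.0], [469.0, 16.0, 161.0], [476.0, 13.0, 162.0], [469.0, 12.0, 163.0], [467.0, -42.0, 164.0], [463.0, -52.0, 167.0], [464.0, 2.0, 173.0], [460.0, -28.0, 181.0], [462.0, -14.0, 187.0], [461.0, -24.0, 195.0], [463.0, -8.0, 196.0], [463.0, -11.0, 197.0], [461.0, -37.0, 198.0], [466.0, -4.0, 198.0], [466.0, -11.0, 199.0], [469.0, 6.0, 200.0], [476.0, 3.0, 200.0], [469.0, -1.0, 200.0], [467.0, -24.0, 201.0], [472.0, 6.0, 202.0], [466.0, -14.0, 202.0], [469.0, -11.0, 204.0], [462.0, -30.0, 206.0]]
top hook 134
[[667.0, 298.0, 244.0], [664.0, 298.0, 243.0], [664.0, 285.0, 243.0], [659.0, 287.0, 247.0], [656.0, 293.0, 247.0], [662.0, 284.0, 232.0], [657.0, 286.0, 236.0], [650.0, 290.0, 245.0], [659.0, 284.0, 219.0], [655.0, 289.0, 222.0], [6
[... 3069 characters left out ...]
5, -272.3048095703125), (128.23023986816406, 126.49945831298828), 13.75984001159668)
side lever 437 [[593.0, -330.0, 80.0], [629.0, -304.0, 81.0], [587.0, -277.0, 98.0], [591.0, -278.0, 92.0], [585.0, -271.0, 93.0], [599.0, -266.0, 90.0], [456.0, -232.0, 129.0], [573.0, -270.0, 87.0], [635.0, -257.0, 81.0], [544.0, -258.0, 94.0], [562.0, -269.0, 81.0], [652.0, -238.0, 81.0], [524.0, -252.0, 91.0], [573.0, -251.0, 80.0], [458.0, -229.0, 111.0], [487.0, -247.0, 92.0], [486.0, -245.0, 88.0], [488.0, -236.0, 89.0], [752.0, -98.0, 128.0], [761.0, -76.0, 136.0], [760.0, -67.0, 137.0], [753.0, -74.0, 130.0], [741.0, -103.0, 110.0], [749.0, -70.0, 118.0], [741.0, -73.0, 105.0], [737.0, -70.0, 95.0]]
```

View pics/topc.png

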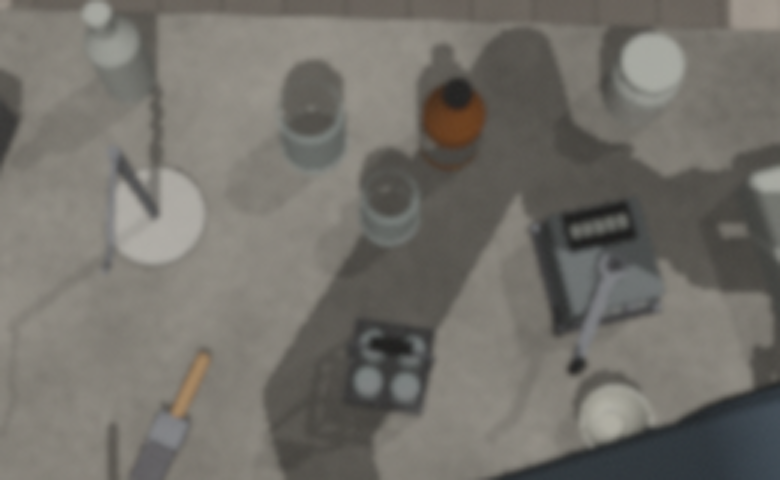

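The crop shows the white stand's hook running along world −x from the post. The basket's grip block is near (390,345) in the crop, and the lever's peg is at (577,366). The basket is at about (466,-14) with yaw −6.4°, the hook seat at about (560,291), and the peg at (467,-233).

```bash
python3 -m crank '[{"xyz":[1.86,5.44,0.6],"delta_rot":[0,0,5.7],"claw":1},{"xyz":[1.86,5.44,0.6],"delta_rot":[0,0,5.7],"claw":1},{"xyz":[1.86,5.44,0.6],"delta_rot":[0,0,5.7],"claw":1},{"xyz":[1.86,5.44,0.6],"delta_rot":[0,0,5.7],"claw":1},{"xyz":[1.86,5.44,0.6],"delta_rot":[0,0,5.7],"claw":1}]'
python3 -m crank '[{"xyz":[1.86,5.44,0.6],"delta_rot":[0,0,5.7],"claw":0.7},{"xyz":[1.86,5.44,0.6],"delta_rot":[0,0,5.7],"claw":0.7},{"xyz":[1.86,5.44,0.6],"delta_rot":[0,0,5.7],"claw":0.7},{"xyz":[1.86,5.44,0.6],"delta_rot":[0,0,5.7],"claw":0.7},{"xyz":[1.86,5.44,0.6],"delta_rot":[0,0,5.7],"claw":0.7}]'
python3 -m crank '[{"xyz":[0,0,0],"delta_rot":[0,0,0],"claw":0.7},{"xyz":[0,0,0],"delta_rot":[0,0,0],"claw":0.7},{"xyz":[0,0,0],"delta_rot":[0,0,0],"claw":0.7},{"xyz":[0,0,0],"delta_rot":[0,0,0],"claw":0.7},{"xyz":[0,0,0],"delta_rot":[0,0,0],"claw":0.7}]'
cat > blk.py <<'E'
from h import *
im,W=pts("wrist"); cv2.imwrite("pics/w1.png",im)
m=(abs(W[...,0]-466)<80)&(abs(W[...,1]+14)<80)
P=W[m&(W[...,2]>188)&(W[...,2]<212)]; print("block",len(P),cv2.minAreaRect(P[:,:2].astype(np.float32)),P.mean(0),np.median(P[:,2]))
P=W[m&(W[...,2]>145)&(W[...,2]<172)]; print("bar",len(P),np.polyfit(P[:,1],P[:,0],1),P.min(0),P.max(0))
o=get_obs();print(o["eef_pos"],o["tool_rot"],o["grip_width"],get_calibration("wrist")["T_tool_cam"])
E
python3 blk.py
```

```text
clock: 0.72
eef_pos: [372.8, -285.0, 269.2]
tool_rot: [-180.0, -0.0, 55.2]
force: [0.5, 0.2, 0.4]
grip_width: 85.7
gripper_force: 0.0
clock: 1.35
eef_pos: [465.8, -13.1, 299.4]
tool_rot: [-180.0, 0.0, 83.8]
force: [1.2, -1.2, -0.5]
grip_width: 59.7
gripper_force: 0.0
clock: 1.98
eef_pos: [465.4, -15.8, 299.2]
tool_rot: [-180.0, -0.0, 83.5]
force: [-0.1, -0.2, -0.4]
grip_width: 59.8
gripper_force: 0.0
block 1084 ((466.5065612792969, -12.812004089355469), (49.63297653198242, 13.858796119689941), 83.0815200805664) [466.52576274 -11.15706529 198.47058309] 198.80292645962044
bar 343 [1.26000890e-01 4.68030629e+02] [456.72689786 -64.32825553 145.07685133] [476.05808667  37.86518557 171.87215425]
[465.50548787 -15.67986428 299.26296148] [-1.79993745e+02  1.05984526e-04  8.34816644e+01] 60.18800110836338 [[ 1.56593729e-04 -9.52960280e-01 -3.03095167e-01  7.75723010e+01]
 [ 9.99999982e-01  1.82608454e-04 -5.74897881e-05 -6.10942239e-01]
 [ 1.10133224e-04 -3.03095153e-01  9.52960291e-01 -1.33741779e+02]
 [ 0.00000000e+00  0.00000000e+00  0.00000000e+00  1.00000000e+00]]
```

View pics/w1.png

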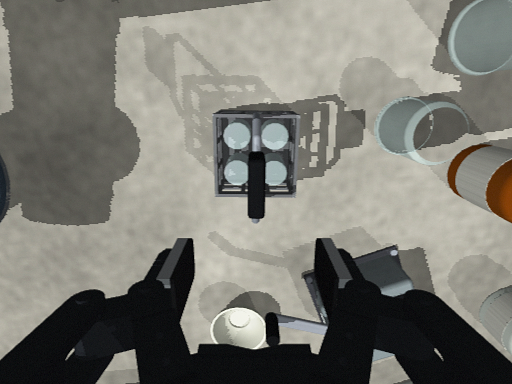

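The wrist view shows the block at (257,185), centred between the fingers. It needs only about 1 mm in x and 3 mm in y, so I descend and grip.

```bash
python3 -m crank '[{"xyz":[0.05,0.15,-3],"delta_rot":[0,0,-0.4],"claw":0.6},{"xyz":[0.05,0.15,-3],"delta_rot":[0,0,0],"claw":0.6},{"xyz":[0,0,-3],"delta_rot":[0,0,0],"claw":0.6},{"xyz":[0,0,-2],"delta_rot":[0,0,0],"claw":0.6},{"xyz":[0,0,-0.9],"delta_rot":[0,0,0],"claw":0.6}]' 60
python3 -m crank '[{"xyz":[0,0,0],"delta_rot":[0,0,0],"claw":0.6},{"xyz":[0,0,0],"delta_rot":[0,0,0],"claw":0.3},{"xyz":[0,0,0],"delta_rot":[0,0,0],"claw":0.1},{"xyz":[0,0,0],"delta_rot":[0,0,0],"claw":0},{"xyz":[0,0,0],"delta_rot":[0,0,0],"claw":0}]' 60
python3 -m crank '[{"xyz":[0,0,0],"delta_rot":[0,0,0],"claw":0},{"xyz":[0,0,0],"delta_rot":[0,0,0],"claw":0},{"xyz":[0,0,0.5],"delta_rot":[0,0,0],"claw":0},{"xyz":[0,0,1],"delta_rot":[0,0,0],"claw":0},{"xyz":[0,0,1.5],"delta_rot":[0,0,0],"claw":0}]' 60
```

```text
clock: 2.65
eef_pos: [466.1, -12.1, 179.3]
tool_rot: [-179.9, -0.0, 83.1]
force: [0.3, 0.2, 0.1]
grip_width: 51.5
gripper_force: 0.0
clock: 3.28
eef_pos: [467.7, -12.1, 181.2]
tool_rot: [179.8, 0.0, 83.2]
force: [1.3, 0.1, 4.9]
grip_width: 13.2
gripper_force: 61.5
clock: 3.9
eef_pos: [465.6, -11.7, 210.2]
tool_rot: [-179.8, -0.0, 83.2]
force: [0.4, 0.2, -3.3]
grip_width: 13.1
gripper_force: 60.2
```

```bash
python3 -m crank '[{"xyz":[-0.2,1,1.7],"delta_rot":[0,0,0.7],"claw":0},{"xyz":[-0.3,2.5,1.7],"delta_rot":[0,0,0.7],"claw":0},{"xyz":[-0.3,3,1.7],"delta_rot":[0,0,0.7],"claw":0},{"xyz":[-0.3,3,1.7],"delta_rot":[0,0,0.7],"claw":0},{"xyz":[-0.3,3,1.7],"delta_rot":[0,0,0.7],"claw":0}]'
python3 -m crank '[{"xyz":[-0.3,3,0],"delta_rot":[0,0,0.7],"claw":0},{"xyz":[-0.3,3,0],"delta_rot":[0,0,0.7],"claw":0},{"xyz":[-0.3,3,0],"delta_rot":[0,0,0.7],"claw":0},{"xyz":[-0.3,2.5,0],"delta_rot":[0,0,0.7],"claw":0},{"xyz":[0,1.2,0],"delta_rot":[0,0,0.5],"claw":0}]'
python3 -m crank '[{"xyz":[0,0,0],"delta_rot":[0,0,0],"claw":0},{"xyz":[0,0,0],"delta_rot":[0,0,0],"claw":0},{"xyz":[0,0,0],"delta_rot":[0,0,0],"claw":0},{"xyz":[0,0,0],"delta_rot":[0,0,0],"claw":0},{"xyz":[0,0,0],"delta_rot":[0,0,0],"claw":0}]'
cat > hook.py <<'E'
from h import *
import sys
im,W=pts("wrist"); cv2.imwrite(f"pics/{sys.argv[1]}.png",im)
P=W[(W[...,0]>505)&(W[...,0]<700)&(abs(W[...,1]-291)<30)&(W[...,2]>220)&(W[...,2]<270)]; print(len(P))
if len(P): print("line y(x)",np.polyfit(P[:,0],P[:,1],1),P.min(0),P.max(0))
for a in range(505,700,10):
    Q=P[(P[:,0]>=a)&(P[:,0]<a+10)]
    if len(Q): print(a+5,len(Q),Q[:,1].min().round(),Q[:,1].max().round(),np.percentile(Q[:,2],90).round(1))
o=get_obs();print(o["clock"],o["eef_pos"],o["tool_rot"],o["grip_width"],o["force"])
E
python3 hook.py w2
```

```text
clock: 4.53
eef_pos: [451.6, 113.9, 295.8]
tool_rot: [-179.9, 0.0, 86.7]
force: [-0.1, 0.1, -3.6]
grip_width: 12.6
gripper_force: 60.2
clock: 5.15
eef_pos: [439.6, 240.9, 295.2]
tool_rot: [-179.9, 0.0, 90.1]
force: [0.3, -0.0, -3.1]
grip_width: 13.1
gripper_force: 60.2
clock: 5.78
eef_pos: [440.7, 239.7, 295.3]
tool_rot: [-180.0, 0.0, 89.9]
force: [0.4, 0.4, -3.4]
grip_width: 12.8
gripper_force: 60.2
1497
line y(x) [8.80066432e-03 2.87771292e+02] [521.29434719 287.95814537 229.75291256] [594.7188906  296.61734618 256.26708652]
520 109 288.0 295.0 255.1
530 136 288.0 296.0 254.8
540 149 288.0 296.0 242.3
550 165 288.0 296.0 238.8
560 206 289.0 296.0 235.2
570 263 288.0 296.0 238.5
580 283 289.0 297.0 242.5
590 186 289.0 297.0 243.5
5.825 [440.66700116 239.82325078 295.31285239] [-1.79998165e+02  2.17113968e-03  8.99505225e+01] 12.862826642297941 [-0.57746188  0.50543977 -1.96304104]
```

View pics/w2.png

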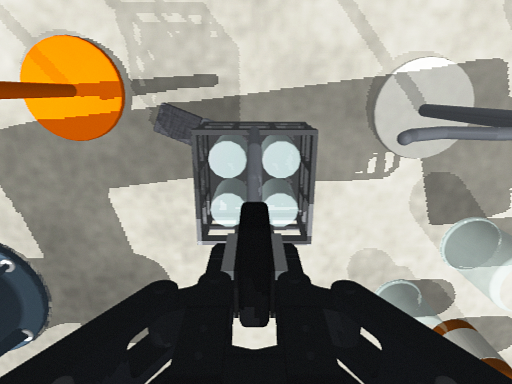

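The hook runs level along +x at y≈292.5 (bright rod from (405,137) rightwards). Its dip is at x≈560 and its tip ends at x≈521. The basket is held square in front of it. Next I move beside the hook and thread it under the bail.

```bash
python3 -m crank '[{"xyz":[0,1,0],"delta_rot":[0,0,0.2],"claw":0},{"xyz":[0,1.5,0],"delta_rot":[0,0,0.2],"claw":0},{"xyz":[0,1.5,0],"delta_rot":[0,0,0],"claw":0},{"xyz":[0,1,0],"delta_rot":[0,0,0],"claw":0},{"xyz":[0.5,0.35,0],"delta_rot":[0,0,0],"claw":0}]'
python3 -m crank '[{"xyz":[1.5,0,0],"delta_rot":[0,0,0],"claw":0},{"xyz":[2,0,0],"delta_rot":[0,0,0],"claw":0},{"xyz":[2,0,0],"delta_rot":[0,0,0],"claw":0},{"xyz":[2,0,0],"delta_rot":[0,0,0],"claw":0},{"xyz":[2,0,0],"delta_rot":[0,0,0],"claw":0}]'
python3 -m crank '[{"xyz":[1.3,0,0],"delta_rot":[0,0,0],"claw":0},{"xyz":[0.7,0,0],"delta_rot":[0,0,0],"claw":0},{"xyz":[0,0,0],"delta_rot":[0,0,0],"claw":0},{"xyz":[0,0,-1],"delta_rot":[0,0,0],"claw":0},{"xyz":[0,0,-1],"delta_rot":[0,0,0],"claw":0}]'
python3 -m crank '[{"xyz":[0,0,-0.5],"delta_rot":[0,0,0],"claw":0},{"xyz":[0,0,0],"delta_rot":[0,0,0],"claw":0},{"xyz":[0,0,0],"delta_rot":[0,0,0],"claw":0},{"xyz":[0,0,0],"delta_rot":[0,0,0],"claw":0},{"xyz":[0,0,0],"delta_rot":[0,0,0],"claw":0}]'
python3 - <<'E'
from h import *
im,W=pts("wrist"); S=pts("side")[0]
cv2.imwrite("pics/c1.png",np.hstack([cv2.resize(im,(400,300)),cv2.resize(S[190:310,100:260],(400,300),interpolation=cv2.INTER_CUBIC)]))
E
```

```text
clock: 6.45
eef_pos: [445.3, 294.6, 295.2]
tool_rot: [-180.0, 0.0, 90.5]
force: [-0.0, -0.6, -3.7]
grip_width: 13.2
gripper_force: 60.2
clock: 7.08
eef_pos: [542.6, 292.8, 295.1]
tool_rot: [180.0, 0.0, 90.3]
force: [-0.0, 0.4, -2.8]
grip_width: 12.8
gripper_force: 60.2
clock: 7.7
eef_pos: [559.7, 293.6, 274.6]
tool_rot: [-179.9, 0.0, 90.4]
force: [-1.1, 0.2, -3.0]
grip_width: 12.7
gripper_force: 60.3
clock: 8.32
eef_pos: [560.8, 293.6, 270.6]
tool_rot: [180.0, -0.0, 90.4]
force: [0.3, 0.7, -1.8]
grip_width: 13.1
gripper_force: 60.2
```

View pics/c1.png

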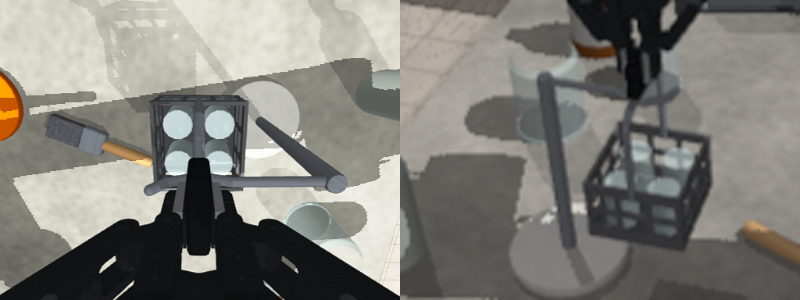

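The hook passes through the bail and sits under the bar, between the uprights. Lower onto the seat.

```bash
python3 -m crank '[{"xyz":[0,0,-0.5],"delta_rot":[0,0,0],"claw":0},{"xyz":[0,0,-0.4],"delta_rot":[0,0,0],"claw":0},{"xyz":[0,0,-0.2],"delta_rot":[0,0,0],"claw":0},{"xyz":[0,0,0],"delta_rot":[0,0,0],"claw":0},{"xyz":[0,0,0],"delta_rot":[0,0,0],"claw":0}]'
python3 -m crank '[{"xyz":[0,0,-0.1],"delta_rot":[0,0,0],"claw":0},{"xyz":[0,0,0],"delta_rot":[0,0,0],"claw":0},{"xyz":[0,0,0],"delta_rot":[0,0,0],"claw":0},{"xyz":[0,0,0],"delta_rot":[0,0,0],"claw":0},{"xyz":[0,0,0],"delta_rot":[0,0,0],"claw":0}]' 40
```

```text
clock: 9.05
eef_pos: [561.0, 293.6, 259.6]
tool_rot: [179.9, -0.0, 90.4]
force: [0.6, -0.4, -1.4]
grip_width: 13.3
gripper_force: 60.6
clock: 9.68
eef_pos: [561.1, 293.6, 259.3]
tool_rot: [179.9, -0.0, 90.4]
force: [0.3, -0.1, 6.4]
grip_width: 13.3
gripper_force: 61.5
```

The force went from −3 N to +6 N, so the basket is seated. Open slightly and rise.

```bash
python3 -m crank '[{"xyz":[0,0,0],"delta_rot":[0,0,0],"claw":0.17},{"xyz":[0,0,0],"delta_rot":[0,0,0],"claw":0.21},{"xyz":[0,0,0],"delta_rot":[0,0,0],"claw":0.25},{"xyz":[0,0,0],"delta_rot":[0,0,0],"claw":0.28},{"xyz":[0,0,0],"delta_rot":[0,0,0],"claw":0.28}]'
python3 -m crank '[{"xyz":[0,0,0.5],"delta_rot":[0,0,0],"claw":0.28},{"xyz":[0,0,1],"delta_rot":[0,0,0],"claw":0.28},{"xyz":[0,0,1.5],"delta_rot":[0,0,0],"claw":0.28},{"xyz":[0,0,2],"delta_rot":[0,0,0],"claw":0.28},{"xyz":[0,0,2],"delta_rot":[0,0,0],"claw":0.28}]'
python3 - <<'E'
from h import *
im,W=pts("wrist"); S=pts("side")[0]
cv2.imwrite("pics/c2.png",np.hstack([cv2.resize(im,(400,300)),cv2.resize(S[190:310,100:260],(400,300),interpolation=cv2.INTER_CUBIC)]))
E
```

```text
clock: 10.3
eef_pos: [560.6, 293.6, 258.2]
tool_rot: [-180.0, 0.0, 90.4]
force: [-0.6, -0.6, -1.0]
grip_width: 23.6
gripper_force: 0.0
clock: 10.92
eef_pos: [560.8, 293.6, 330.3]
tool_rot: [179.9, -0.0, 90.4]
force: [0.1, -1.0, -0.5]
grip_width: 23.7
gripper_force: 0.0
```

View pics/c2.png

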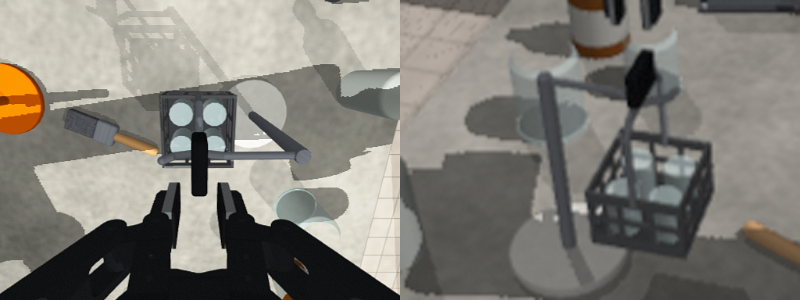

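The basket hangs free on the hook and the gripper is clear. Now to the lever.

```bash
python3 -m crank '[{"xyz":[-0.63,-3.5,0],"delta_rot":[0,0,-7.4],"claw":0.28},{"xyz":[-0.63,-3.5,0],"delta_rot":[0,0,-7.4],"claw":0.28},{"xyz":[-0.63,-3.5,0],"delta_rot":[0,0,-7.4],"claw":0.28},{"xyz":[-0.63,-3.5,0],"delta_rot":[0,0,-7.4],"claw":0.28},{"xyz":[-0.63,-3.5,0],"delta_rot":[0,0,-7.4],"claw":0.28}]'
python3 -m crank '[{"xyz":[-0.63,-3.5,-1],"delta_rot":[0,0,-7.4],"claw":0.5},{"xyz":[-0.63,-3.5,-1],"delta_rot":[0,0,-7.4],"claw":0.55},{"xyz":[-0.63,-3.5,-1],"delta_rot":[0,0,-7.4],"claw":0.55},{"xyz":[-0.63,-3.5,-1],"delta_rot":[0,0,-7.4],"claw":0.55},{"xyz":[-0.63,-3.5,-1],"delta_rot":[0,0,-7.4],"claw":0.55}]'
python3 -m crank '[{"xyz":[-0.63,-3.5,-1],"delta_rot":[0,0,-7.4],"claw":0.55},{"xyz":[-0.63,-3.5,-1],"delta_rot":[0,0,-7.4],"claw":0.55},{"xyz":[-0.63,-3.5,-1],"delta_rot":[0,0,-7.4],"claw":0.55},{"xyz":[-0.63,-3.5,-1],"delta_rot":[0,0,-7.4],"claw":0.55},{"xyz":[-0.63,-3.5,-1],"delta_rot":[0,0,-7.4],"claw":0.55}]'
python3 -m crank '[{"xyz":[0,0,0],"delta_rot":[0,0,0],"claw":0.55},{"xyz":[0,0,0],"delta_rot":[0,0,0],"claw":0.55},{"xyz":[0,0,0],"delta_rot":[0,0,0],"claw":0.55},{"xyz":[0,0,0],"delta_rot":[0,0,0],"claw":0.55},{"xyz":[0,0,0],"delta_rot":[0,0,0],"claw":0.55}]'
cat > lev.py <<'E'
from h import *
import sys
im,W=pts("wrist"); cv2.imwrite(f"pics/{sys.argv[1]}.png",im)
P=W[(abs(W[...,0]-466)<45)&(abs(W[...,1]+233)<45)&(W[...,2]>121)&(W[...,2]<132)]; print("peg top",len(P),P.mean(0),P.min(0),P.max(0),cv2.minEnclosingCircle(P[:,:2].astype(np.float32)))
P=W[(W[...,0]>495)&(W[...,0]<620)&(abs(W[...,1]+260)<60)&(W[...,2]>82)&(W[...,2]<92)]
if len(P): print("arm",len(P),cv2.fitLine(P[:,:2].astype(np.float32),cv2.DIST_HUBER,0,.01,.01).ravel())
P=W[(abs(W[...,0]-434)<80)&(abs(W[...,1]+297)<80)&(W[...,2]>24)&(W[...,2]<45)]; print("dish",cv2.minEnclosingCircle(P[:,:2].astype(np.float32)))
o=get_obs();print(o["clock"],o["eef_pos"],o["tool_rot"],o["grip_width"],o["force"])
E
python3 lev.py w3
```

```text
clock: 11.65
eef_pos: [528.6, 117.5, 328.2]
tool_rot: [-180.0, 0.0, 53.1]
force: [0.7, -0.3, -0.2]
grip_width: 24.0
gripper_force: 0.0
clock: 12.28
eef_pos: [497.2, -57.5, 278.0]
tool_rot: [180.0, -0.0, 16.1]
force: [0.6, -0.1, 0.9]
grip_width: 46.9
gripper_force: 0.0
clock: 12.9
eef_pos: [465.7, -232.5, 227.9]
tool_rot: [-180.0, -0.0, -20.9]
force: [0.9, 0.2, 0.7]
grip_width: 46.8
gripper_force: 0.0
clock: 13.52
eef_pos: [466.3, -230.9, 228.5]
tool_rot: [180.0, -0.0, -20.6]
force: [-0.6, 0.5, 0.4]
grip_width: 46.8
gripper_force: 0.0
peg top 367 [ 464.35143327 -232.38012757  125.51472001] [ 455.66324132 -240.88233445  121.20741751] [ 472.11691402 -223.2856541   127.71223482] ((463.4459533691406, -232.03025817871094), 8.96008014678955)
arm 3148 [ 9.3683624e-01 -3.4976828e-01  5.4747333e+02 -2.6334979e+02]
dish ((408.6560974121094, -293.16571044921875), 44.67454528808594)
13.575 [ 466.29158503 -231.01659644  228.48892251] [ 1.79995659e+02 -1.56727823e-02 -2.05716535e+01] 47.16183842555079 [0.15499466 0.06903607 0.70185279]
```

View pics/w3.png

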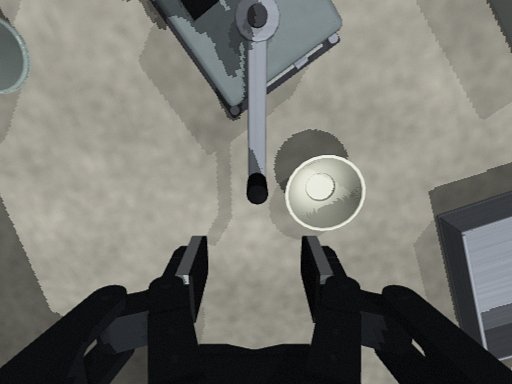

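The peg at (257,188) is seen centred between the open fingers, and the lever points at 159.5°. The pivot works out at (590,-279). The low dish at (325,192) stays below the fingers. Descend around the peg and work out the arc.

```bash
python3 -m crank '[{"xyz":[-0.25,-0.1,-3],"delta_rot":[0,0,0],"claw":0.55},{"xyz":[0,0,-3],"delta_rot":[0,0,0],"claw":0.55},{"xyz":[0,0,-3],"delta_rot":[0,0,0],"claw":0.55},{"xyz":[0,0,-2],"delta_rot":[0,0,0],"claw":0.55},{"xyz":[0,0,-1],"delta_rot":[0,0,0],"claw":0.55}]'
cat > g.py <<'E'
# guard: ok (exit 0) while tangential reaction at the lever is small
import sys,numpy as np
from plant import get_obs
o=get_obs(); p=np.array(o["eef_pos"])[:2]-[590.1,-279.2]; a=np.arctan2(p[1],p[0]); t=np.array([-np.sin(a),np.cos(a)])
f=-np.array(o["force"])[:2]@t
print("psi %.2f yaw %.1f r %.1f ft %.1f fz %.1f F %s t %.2f"%(np.degrees(a)%360-159.5,o["tool_rot"][2]+20.5,np.hypot(*p),f,o["force"][2],np.round(o["force"],1),o["clock"]))
sys.exit(f>float(sys.argv[1]) if len(sys.argv)>1 else 0)
E
python3 - <<'E'
import numpy as np
def p(s): a=np.radians(159.5+s); return 13.5*np.array([np.cos(a),np.sin(a)])
print([(p(6*i+6)-p(6*i)).round(2).tolist() for i in range(7)])
for s in np.arange(42,75,3): print(s,((p(s+3)-p(s))/5).round(3))
E
python3 g.py
```

```text
clock: 14.2
eef_pos: [463.3, -232.1, 107.3]
tool_rot: [-180.0, 0.1, -20.6]
force: [0.9, -0.2, -0.4]
grip_width: 47.0
gripper_force: 0.0
[[-0.42, -1.35], [-0.28, -1.38], [-0.14, -1.41], [0.01, -1.41], [0.16, -1.4], [0.31, -1.38], [0.45, -1.34]]
42 [ 0.055 -0.13 ]
45 [ 0.062 -0.127]
48 [ 0.069 -0.124]
51 [ 0.075 -0.12 ]
54 [ 0.081 -0.116]
57 [ 0.087 -0.111]
60 [ 0.093 -0.107]
63 [ 0.098 -0.102]
66 [ 0.103 -0.096]
69 [ 0.108 -0.091]
72 [ 0.113 -0.085]
psi 0.11 yaw -0.1 r 135.3 ft 0.1 fz -0.4 F [ 0.9 -0.2 -0.4] t 14.20
```

```bash
python3 -m crank '[{"xyz":[-0.42,-1.35,0],"delta_rot":[0,0,6],"claw":0.55},{"xyz":[-0.28,-1.38,0],"delta_rot":[0,0,6],"claw":0.55},{"xyz":[-0.14,-1.41,0],"delta_rot":[0,0,6],"claw":0.55},{"xyz":[0,0,0],"delta_rot":[0,0,0],"claw":0.55},{"xyz":[0,0,0],"delta_rot":[0,0,0],"claw":0.55}]' >/dev/null; python3 g.py 8 &&
python3 -m crank '[{"xyz":[0.01,-1.41,0],"delta_rot":[0,0,6],"claw":0.55},{"xyz":[0.16,-1.4,0],"delta_rot":[0,0,6],"claw":0.55},{"xyz":[0.31,-1.38,0],"delta_rot":[0,0,6],"claw":0.55},{"xyz":[0.45,-1.34,0],"delta_rot":[0,0,6],"claw":0.55},{"xyz":[0,0,0],"delta_rot":[0,0,0],"claw":0.55}]' >/dev/null; python3 g.py 8
```

```text
psi 17.83 yaw 17.8 r 135.1 ft 3.1 fz -2.3 F [ 0.7  3.  -2.3] t 14.82
psi 17.83 yaw 17.8 r 135.1 ft 3.1 fz -2.3 F [ 0.7  3.  -2.3] t 14.82False
False
```

The guard's exit code was a numpy bool, so it stopped the chain after the first call. Fix that and continue.

```bash
sed -i 's/sys.exit(\(.*\))$/sys.exit(int(\1))/' g.py
python3 -m crank '[{"xyz":[0.01,-1.41,0],"delta_rot":[0,0,6],"claw":0.55},{"xyz":[0.16,-1.4,0],"delta_rot":[0,0,6],"claw":0.55},{"xyz":[0.31,-1.38,0],"delta_rot":[0,0,6],"claw":0.55},{"xyz":[0.45,-1.34,0],"delta_rot":[0,0,6],"claw":0.55},{"xyz":[0,0,0],"delta_rot":[0,0,0],"claw":0.55}]' >/dev/null; python3 g.py 8 &&
python3 -m crank '[{"xyz":[0.055,-0.13,0],"delta_rot":[0,0,0.6],"claw":0.55},{"xyz":[0.055,-0.13,0],"delta_rot":[0,0,0.6],"claw":0.55},{"xyz":[0,0,0],"delta_rot":[0,0,0],"claw":0.55},{"xyz":[0,0,0],"delta_rot":[0,0,0],"claw":0.55},{"xyz":[0,0,0],"delta_rot":[0,0,0],"claw":0.55}]' >/dev/null; python3 g.py 7
```

```text
psi 41.71 yaw 41.8 r 135.6 ft 3.9 fz 1.1 F [-1.6  3.5  1.1] t 15.45
psi 43.06 yaw 43.1 r 135.5 ft 4.5 fz 2.6 F [-4.3  3.1  2.6] t 16.07
```

```bash

Z='' ; python3 -m crank '[{"xyz":[0.055,-0.13,0],"delta_rot":[0,0,0.6],"claw":0.55},{"xyz":[0,0,0],"delta_rot":[0,0,0],"claw":0.55},{"xyz":[0.03,-0.065,0],"delta_rot":[0,0,0.3],"claw":0.55},{"xyz":[0,0,0],"delta_rot":[0,0,0],"claw":0.55},{"xyz":[0,0,0],"delta_rot":[0,0,0],"claw":0.55}]' >/dev/null; python3 g.py 7 &&
python3 -m crank '[{"xyz":[0.06,-0.13,0],"delta_rot":[0,0,0.6],"claw":0.55},{"xyz":[0,0,0],"delta_rot":[0,0,0],"claw":0.55},{"xyz":[0,0,0],"delta_rot":[0,0,0],"claw":0.55},{"xyz":[0,0,0],"delta_rot":[0,0,0],"claw":0.55},{"xyz":[0,0,0],"delta_rot":[0,0,0],"claw":0.55}]' >/dev/null && python3 g.py 7 &&
python3 -m crank '[{"xyz":[0.06,-0.13,0],"delta_rot":[0,0,0.6],"claw":0.55},{"xyz":[0,0,0],"delta_rot":[0,0,0],"claw":0.55},{"xyz":[0,0,0],"delta_rot":[0,0,0],"claw":0.55},{"xyz":[0,0,0],"delta_rot":[0,0,0],"claw":0.55},{"xyz":[0,0,0],"delta_rot":[0,0,0],"claw":0.55}]' >/dev/null && python3 g.py 7 &&
python3 -m crank '[{"xyz":[0.06,-0.13,0],"delta_rot":[0,0,0.6],"claw":0.55},{"xyz":[0,0,0],"delta_rot":[0,0,0],"claw":0.55},{"xyz":[0,0,0],"delta_rot":[0,0,0],"claw":0.55},{"xyz":[0,0,0],"delta_rot":[0,0,0],"claw":0.55},{"xyz":[0,0,0],"delta_rot":[0,0,0],"claw":0.55}]' >/dev/null && python3 g.py 7 &&
python3 -m crank '[{"xyz":[0.065,-0.125,0],"delta_rot":[0,0,0.6],"claw":0.55},{"xyz":[0,0,0],"delta_rot":[0,0,0],"claw":0.55},{"xyz":[0,0,0],"delta_rot":[0,0,0],"claw":0.55},{"xyz":[0,0,0],"delta_rot":[0,0,0],"claw":0.55},{"xyz":[0,0,0],"delta_rot":[0,0,0],"claw":0.55}]' >/dev/null && python3 g.py 7 &&
python3 -m crank '[{"xyz":[0.065,-0.125,0],"delta_rot":[0,0,0.6],"claw":0.55},{"xyz":[0,0,0],"delta_rot":[0,0,0],"claw":0.55},{"xyz":[0,0,0],"delta_rot":[0,0,0],"claw":0.55},{"xyz":[0,0,0],"delta_rot":[0,0,0],"claw":0.55},{"xyz":[0,0,0],"delta_rot":[0,0,0],"claw":0.55}]' >/dev/null && python3 g.py 7 &&
python3 -m crank '[{"xyz":[0.07,-0.125,0],"delta_rot":[0,0,0.6],"claw":0.55},{"xyz":[0,0,0],"delta_rot":[0,0,0],"claw":0.55},{"xyz":[0,0,0],"delta_rot":[0,0,0],"claw":0.55},{"xyz":[0,0,0],"delta_rot":[0,0,0],"claw":0.55},{"xyz":[0,0,0],"delta_rot":[0,0,0],"claw":0.55}]' >/dev/null && python3 g.py 7 &&
python3 -m crank '[{"xyz":[0.07,-0.125,0],"delta_rot":[0,0,0.6],"claw":0.55},{"xyz":[0,0,0],"delta_rot":[0,0,0],"claw":0.55},{"xyz":[0,0,0],"delta_rot":[0,0,0],"claw":0.55},{"xyz":[0,0,0],"delta_rot":[0,0,0],"claw":0.55},{"xyz":[0,0,0],"delta_rot":[0,0,0],"claw":0.55}]' >/dev/null && python3 g.py 7
```

```text
psi 43.96 yaw 44.0 r 135.5 ft 4.2 fz 1.3 F [-4.7  2.5  1.3] t 16.70
psi 44.56 yaw 44.6 r 135.5 ft 4.6 fz 2.8 F [-4.5  3.1  2.8] t 17.32
psi 45.16 yaw 45.2 r 135.5 ft 4.8 fz 2.2 F [-3.6  3.6  2.2] t 17.95
psi 45.76 yaw 45.8 r 135.5 ft 4.3 fz 2.3 F [-3.5  3.2  2.3] t 18.57
psi 46.36 yaw 46.4 r 135.6 ft 4.9 fz 2.0 F [-4.2  3.4  2. ] t 19.20
psi 46.76 yaw 47.0 r 135.5 ft 4.4 fz 2.3 F [-3.7  3.1  2.3] t 19.82
psi 46.85 yaw 47.6 r 135.3 ft 7.4 fz 3.8 F [-4.7  5.9  3.8] t 20.45
```

The tool stalled at ψ≈46.8° and the force jumped from 4.4 to 7.4 N, which fits the stop at θ≈0.71 rad. One more small step will confirm it.

```bash
python3 -m crank '[{"xyz":[0.04,-0.07,0],"delta_rot":[0,0,0],"claw":0.55},{"xyz":[0,0,0],"delta_rot":[0,0,0],"claw":0.55},{"xyz":[0,0,0],"delta_rot":[0,0,0],"claw":0.55},{"xyz":[0,0,0],"delta_rot":[0,0,0],"claw":0.55},{"xyz":[0,0,0],"delta_rot":[0,0,0],"claw":0.55}]' >/dev/null; python3 g.py
```

```text
psi 46.91 yaw 47.6 r 135.4 ft 6.7 fz 4.5 F [-4.   5.5  4.5] t 21.07
```

```bash
cat > ang.py <<'E'
from h import *
im,W=pts("wrist"); o=get_obs(); p=np.array(o["eef_pos"])
P=W[(np.hypot(W[...,0]-p[0],W[...,1]-p[1])<30)&(W[...,2]>121)&(W[...,2]<131)]
c,r=cv2.minEnclosingCircle(P[:,:2].astype(np.float32)); d=np.array(c)-[590.1,-279.2]
A=W[(np.hypot(W[...,0]-590.1,W[...,1]+279.2)<110)&(np.hypot(W[...,0]-590.1,W[...,1]+279.2)>25)&(W[...,2]>84)&(W[...,2]<92)][:,:2]
l=cv2.fitLine(A.astype(np.float32),cv2.DIST_HUBER,0,.01,.01).ravel()
print(len(P),c,r,"theta peg",np.degrees(np.arctan2(d[1],d[0]))%360-159.5,"arm",len(A),(np.degrees(np.arctan2(l[1],l[0]))%180)+180-159.5,"width",o["grip_width"],"gf",o["gripper_force"],"M",np.round(o["moment"],2),"rot",np.round(o["tool_rot"],2),p)
E
python3 ang.py
python3 -m crank '[{"xyz":[0.04,-0.07,0],"delta_rot":[0,0,0],"claw":0.55},{"xyz":[0,0,0],"delta_rot":[0,0,0],"claw":0.55},{"xyz":[0,0,0],"delta_rot":[0,0,0],"claw":0.55},{"xyz":[0,0,0],"delta_rot":[0,0,0],"claw":0.55},{"xyz":[0,0,0],"delta_rot":[0,0,0],"claw":0.55}]' >/dev/null; python3 g.py; python3 ang.py
```

```text
1912 (472.70440673828125, -337.44708251953125) 28.79192352294922 theta peg 46.88880160410454 arm 6040 40.505264 width 47.20444848557859 gf 4.219546169042587 M [1.13 0.82 0.03] rot [-1.7963e+02  8.0000e-02  2.7060e+01] [ 468.88309321 -339.40231033  108.06141739]
psi 46.96 yaw 47.6 r 135.4 ft 9.2 fz 5.9 F [-5.8  7.4  5.9] t 21.75
1910 (472.5255126953125, -337.7271423339844) 28.811925888061523 theta peg 46.963560512080704 arm 6053 40.534195 width 47.093790045702654 gf 4.745401740074158 M [1.35 0.97 0.04] rot [-1.7955e+02  1.0000e-01  2.7070e+01] [ 468.90732278 -339.53860424  108.01613075]
```

The lever arm angle stays at 40.5° (0.707 rad) while the force climbs to 9 N, so it is on the stop. Hold, then follow it back along the arc and lift off.

```bash
python3 -m crank '[{"xyz":[0,0,0],"delta_rot":[0,0,0],"claw":0.55},{"xyz":[0,0,0],"delta_rot":[0,0,0],"claw":0.55},{"xyz":[0,0,0],"delta_rot":[0,0,0],"claw":0.55},{"xyz":[0,0,0],"delta_rot":[0,0,0],"claw":0.55},{"xyz":[0,0,0],"delta_rot":[0,0,0],"claw":0.55}]' >/dev/null; python3 g.py
python3 -m crank '[{"xyz":[-0.35,0.68,0],"delta_rot":[0,0,-2.8],"claw":0.55},{"xyz":[-0.3,0.68,0],"delta_rot":[0,0,-2.9],"claw":0.55},{"xyz":[-0.45,1.34,0],"delta_rot":[0,0,-6],"claw":0.55},{"xyz":[-0.31,1.38,0],"delta_rot":[0,0,-6],"claw":0.55},{"xyz":[-0.16,1.4,0],"delta_rot":[0,0,-6],"claw":0.55}]' >/dev/null; python3 g.py
python3 -m crank '[{"xyz":[-0.01,1.41,0],"delta_rot":[0,0,-6],"claw":0.55},{"xyz":[0.14,1.41,0],"delta_rot":[0,0,-6],"claw":0.55},{"xyz":[0.28,1.38,0],"delta_rot":[0,0,-6],"claw":0.55},{"xyz":[0.42,1.35,0],"delta_rot":[0,0,-6],"claw":0.55},{"xyz":[0,0,0],"delta_rot":[0,0,0],"claw":0.55}]' >/dev/null; python3 g.py
python3 -m crank '[{"xyz":[0,0,0],"delta_rot":[0,0,0],"claw":0.55},{"xyz":[0,0,2],"delta_rot":[0,0,0],"claw":0.55},{"xyz":[0,0,3],"delta_rot":[0,0,0],"claw":0.55},{"xyz":[0,0,4],"delta_rot":[0,0,0],"claw":0.55},{"xyz":[0,0,4],"delta_rot":[0,0,0],"claw":0.55}]'
python3 lev.py w4
python3 - <<'E'
from h import *
S=pts("side")[0]; cv2.imwrite("pics/s2.png",S)
E
```

```text
psi 46.97 yaw 47.6 r 135.4 ft 10.1 fz 4.7 F [-5.7  8.4  4.7] t 22.43
psi 23.94 yaw 23.6 r 135.1 ft 2.6 fz 0.2 F [-1.7  2.5  0.2] t 23.05
psi 0.23 yaw 0.0 r 132.9 ft -0.9 fz 0.3 F [-0.6 -0.8  0.3] t 23.68
clock: 24.3
eef_pos: [463.8, -233.6, 239.6]
tool_rot: [180.0, -0.1, -20.6]
force: [0.2, 0.8, 0.1]
grip_width: 47.0
gripper_force: 0.0
peg top 341 [ 464.15297419 -232.40609668  125.46934372] [ 455.03948012 -240.76544533  121.06516743] [ 472.43127716 -223.27728411  127.88372151] ((463.5602111816406, -232.0898895263672), 8.948585510253906)
arm 2982 [ 9.3495327e-01 -3.5477096e-01  5.4844531e+02 -2.6395755e+02]
dish ((408.525634765625, -292.95343017578125), 44.64681625366211)
24.35 [ 466.48818588 -235.47752605  244.9098792 ] [179.76675183  -0.66565469 -20.60683896] 46.796987515394385 [ 1.17110994 -1.00306934  2.75933764]
```

View pics/s2.png

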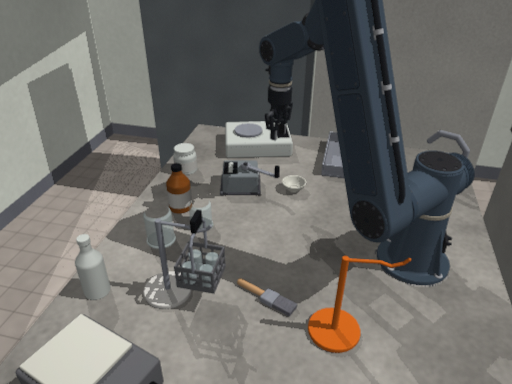

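The side view shows the basket hanging on the white stand near (200,262) and the lever home with its peg at (277,171). The bystanders are in place and the gripper is clear. Handing in.

```bash
python3 -c "from plant import close_job; print(close_job())"
```

```text
the job is handed in; nothing more can be done
None
```

The basket hangs on the white stand's hook, the lever was pressed to its stop (about 0.71 rad, 10 N), held and let spring home, and the job was handed in at about 24 s of the 72 s allowed.

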